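# Stow the screwdriver in the tool chest and break the lid stay to close it

### The arm

A 6-joint arm with a two-finger parallel gripper is mounted at the origin on a cart in front of the work surface, level with it; the furniture and walls round the work are solid. World frame = base frame: x ahead of the robot, y to its left, z up, the work surface at z = 0. Lengths are in m, angles in rad, forces in N, time in s.
With the tool pointing down it reaches from about 0.325 to 0.775 m from the base axis. Payload 5.5 kg.
Tool frame: the origin (TCP) lies between the finger pads; the fingertips stand 8 mm ahead of it and the grasp point (between the pads) lies 11 mm behind it (tcp_to_tips is the distance from the TCP to the fingertips, in m); z points along the fingers, y is the direction in which the jaws open and shut (so a half turn about z gives the same grasp; the last joint's range is limited). The gripper opens to 88 mm and grips with 3 to 60 N. Pads are 20 mm wide; open, the fingers measure 115 mm over their backs; the gripper's body (75 mm by 178 mm) begins 61 mm behind the grasp point.
Start: joints at [1.177, 0.091, 1.231, -0, 1.82, -0.057], TCP at [0.198, 0.566, 0.231] pointing down, gripper open.
Joint ranges: [-2.87, 2.87], [-0.86, 2.18], [0.17, 2.46], [-1.51, 4.65], [0.06, 2.69], [-2.65, 2.65]. Speed limits (rad/s): [2.57, 2.57, 3.01, 3.14, 3.14, 3.14].

### API

Orientations are given as a unit quaternion [w, x, y, z].
In Python, from bench import * gives the robot as it stands. Calls block until the motion is done:
- move_to(position, orientation): joint-space move of the TCP to a pose.
- move_l(position, speed=0.15, orientation=None): straight line of the TCP; orientation=None keeps the orientation; speed is the mean speed in m/s.
- movej(angles): joint-space move.
- gripper_open() and close(): open the fingers fully, or close them until they stop; the grip force is fixed at half the most.
- hold(seconds).
- inverse_kinematics(position, orientation): joint angles nearest the present ones, or None.
- state(): the state.
- get_image(name): name is "scene" or "top" or "wrist"; returns a dict with "frame" (384x512x3 uint8, blue, green, red), "depth" (384x512 float32, m along the optical axis (not along the pixel's ray), 0 where there is no reading), "camera_matrix" (3x3 intrinsics, pixels), "view" (4x4, takes a point from world to camera coordinates). Camera axes: x right, y up, looking along -z (the intrinsics and any distortion apply to the point x, -y, -z); pixel columns grow to the right and rows downward; lengths in m; the calibration is good to about 2 mm. A picture is of the moment at which its call begins.
A pose or a line that the arm cannot do raises IKError and nothing moves.
- job_done(): hands the job in, once; it reports no verdict.
The state is a dict: "time": time; "joint_pos": joint angles; "dq": joint speeds; "joint_torque": joint torques, N m; "ee_pos": TCP position; "ee_rot": TCP orientation; "ft_force": force on the tool from outside, world axes, zero at the start; "moment": the same for the moment, N m; "finger_gap": finger opening in m.
Only numpy, scipy, OpenCV 4.12 (cv2) and the standard library are available. Lean on these libraries where they do the work, as an engineer would, in place of code of your own. Each camera call takes 0.05 s, during which the arm holds its last target.

### The job

Put the screwdriver with the orange handle away in the blue tool chest: raise the lid by its bar until the folding stay locks straight and let go, so that the stay holds the lid up, then lay the screwdriver flat inside. After that break the stay by pushing its yellow knob back towards the hinge, and lower the lid gently until it is fully shut, never letting it fall. Leave the yellow screwdriver, the clamp meter and the computer mouse where they are.

Things in the scene. Friction and masses are not known exactly. Their poses are not given: they have to be found in the camera images.
- chest: Blue steel tool chest, fixed; 175 mm deep (its x), 260 mm wide (its y), 55 mm high without lid. Origin: centre of its underside on the worktop; -x is the front (towards the robot), z up. Walls 3 mm; inside 169 by 254 mm, floor 10 mm above the origin. The lid, a 9 mm plate 266 mm wide, covers it from the hinge to the front.
- chest_floor (a point): Centre of the chest's inner floor, 10 mm above the chest's origin, axes as the chest's.
- lid_hinge (a point): Middle of the lid's hinge line, 85 mm behind (+x of) the chest's centre and 55 mm above the worktop; axes as the chest's, the hinge line runs along y.
- lid_bar (a point): Middle of the lid's round steel handle bar: 10 mm thick, along y, 90 mm free between its two posts, 40 mm in front of the lid's front edge. When shut it is 212 mm in front of the hinge line and 5 mm above it (35 mm clear to the chest front); it turns with the lid about the hinge. Locked open it is 253 mm above the worktop, 76 mm before the hinge. It turns easily between jaws.
- lid (a joint): Lid angle (rad): 0 shut (as at the start), grows as it opens; drawn straight, the stay stops it at 1.188; locked it rests at 1.180 (68 degrees), leaning over the rear half of the chest, so what is under it is reached slantwise from the front. Lid 0.58 kg, stiff hinge: about 4 N at the bar raises it; with the stay unlocked it stays put above about 0.9, but falls shut from lower down.
- stay_knee (a joint): Knee angle (rad) of the stay, two 57 mm links on the right (-y) inner wall: 0 folded (lid shut, knee back towards the hinge), 2.729 straight, 2.903 locked over centre, knee slightly to the front. A light spring locks it when the lid is drawn up taut and then eased (hard pulling keeps it at 2.77). About 3 N at the knob towards the hinge breaks it; pushed 20 mm it stays broken, lid slightly down.
- stay_knob (a point): Centre of the yellow knob on a lug in front of the stay's knee: cylinder, 18 mm diameter, 22 mm long, axis along the chest's y, standing inwards from the stay. Locked, it is about 80 mm in front of the hinge line, 28 mm above it (83 mm above the worktop) and 101 mm right (-y) of the chest's centre, under the slanting lid. The point turns with the upper link.
- driver_grip (a point): Middle of the handle of the screwdriver with the orange handle and black bands, lying right of the chest: 150 mm long along the point's y, handle towards +y. Handle 85 mm long, 21 mm wide and high; this point is 10.5 mm above its underside, 45 mm from the handle's end, 105 mm from the blade's tip. About 50 g.
- driver_yellow: Loose screwdriver with a yellow handle, 160 mm long (along its y, handle towards +y), 18 mm thick, lying right of the chest beside the orange one (either may be nearer the robot), origin at the middle of its underside: not to be moved. Another yellow one farther back only belongs to the bench.
- clamp_meter: Black and orange clamp meter lying on its back, 62 mm wide (its x), 140 mm long (its y), 33 mm high, right of the screwdrivers, origin at the centre of its underside: not to be moved.
- mouse: White computer mouse, 56 mm wide (its x), 98 mm long (its y), 36 mm high, right of the screwdrivers and farther back, origin at the centre of its underside: not to be moved.
- driver_amber: The same orange-handled screwdriver; origin at the middle of its length on its underside, 30 mm from the grip point towards the blade; y along it, handle towards +y.

How it is judged:
By the outcome, as a careful person would: the job done as asked, in the order asked, and still so for the second after the job is handed in, with the robot touching nothing.
It also fails if it takes over 72 s, if anything falls off the work surface, if the arm or the gripper's body presses on something with over 40 N, if the wrist force passes 120 N, or if a joint passes its speed limit or range.

## Working session

There is one attempt and no reset: what is moved stays moved. The work goes in short steps, each a Python script; the robot and the scene stay as the last script left them, time stands still between calls to the robot, and variables do not carry over. Pictures are saved under pics/ and viewed, and the job is handed in when it is done.

```bash
ls; mkdir -p pics
python3 - <<'E'
from bench import *
import cv2,numpy as np
s=state(); print(s['time'],s['ee_pos'],s['ee_rot'],s['finger_gap'])
for n in ['scene','top','wrist']:
    g=get_image(n); cv2.imwrite(f'pics/{n}0.png',g['frame']); np.savez(f'pics/{n}0.npz',**g)
    print(n,g['camera_matrix'].tolist(),np.round(g['view'],4).tolist(),[k for k in g])
E
```

```text
pics
0.0 [0.19817584 0.5660385  0.22952795] [-2.19199080e-04  1.67612074e-01  9.85852559e-01 -9.35765042e-04] 0.08801077924166281
scene [[350.5675132981531, 0.0, 254.95445651393288], [0.0, 350.5675132981531, 190.6347018279255], [0.0, 0.0, 1.0]] [[0.5709, -0.821, -0.0065, -0.3454], [0.5092, 0.3478, 0.7872, -0.3151], [-0.6441, -0.4527, 0.6166, -0.6349], [0.0, 0.0, 0.0, 1.0]] ['frame', 'depth', 'camera_matrix', 'view']
top [[380.7255601012844, 0.0, 259.51174306916926], [0.0, 380.7255601012844, 192.8006328313685], [0.0, 0.0, 1.0]] [[-0.0211, -0.9997, 0.0136, -0.0146], [0.9843, -0.0184, 0.1755, -0.5439], [-0.1752, 0.0171, 0.9844, -0.894], [0.0, 0.0, 0.0, 1.0]] ['frame', 'depth', 'camera_matrix', 'view']
wrist [[316.85884605349275, 0.0, 253.75805780591742], [0.0, 316.85884605349275, 194.28372484702615], [0.0, 0.0, 1.0]] [[0.3326, 0.9431, -0.0018, -0.5981], [-0.912, 0.3211, -0.2552, 0.0291], [-0.2401, 0.0865, 0.9669, -0.3899], [0.0, 0.0, 0.0, 1.0]] ['frame', 'depth', 'camera_matrix', 'view']
```

View pics/top0.png

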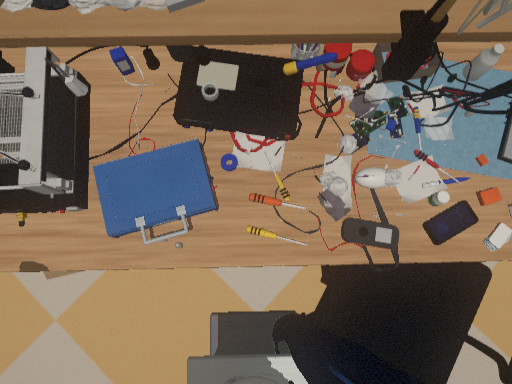

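View pics/scene0.png

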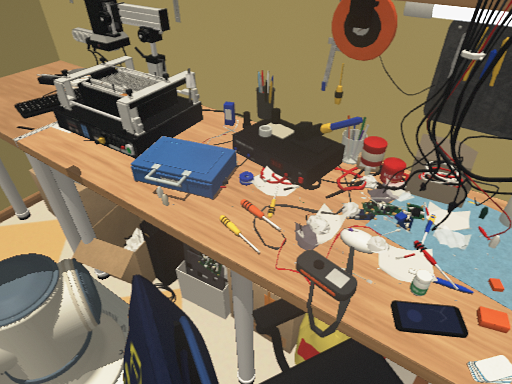

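The top view shows the blue chest around (155,188) with its bar near (165,230). The orange driver is at (270,201), the yellow one at (272,236), the clamp meter at (370,232) and the mouse at (375,178). Next I'll measure them.

```bash
cat > hlp.py <<'E'
import numpy as np, cv2
def ray(g,u,v):
    K=g['camera_matrix'];V=g['view'];R=V[:3,:3];t=V[:3,3]
    d=np.array([(u-K[0,2])/K[0,0],-(v-K[1,2])/K[1,1],-1.0])
    return -R.T@t, R.T@d
def onz(g,u,v,z):
    c,d=ray(g,u,v); return c+d*(z-c[2])/d[2]
def cloud(g,mask=None):
    K=g['camera_matrix'];V=g['view'];R=V[:3,:3];t=V[:3,3]
    D=g['depth']; m=D>0
    if mask is not None: m&=mask>0
    v,u=np.nonzero(m); z=D[v,u]
    P=np.stack([(u-K[0,2])/K[0,0]*z,-(v-K[1,2])/K[1,1]*z,-z],1)
    return (P-t)@R, u, v
def proj(g,p):
    K=g['camera_matrix'];V=g['view']
    q=V[:3,:3]@np.asarray(p)+V[:3,3]
    return K[0,2]+K[0,0]*q[0]/-q[2], K[1,2]-K[1,1]*q[1]/-q[2]
E
python3 - <<'E'
from hlp import *
g=dict(np.load('pics/top0.npz')); f=g['frame']; hsv=cv2.cvtColor(f,cv2.COLOR_BGR2HSV)
m=cv2.inRange(hsv,(100,120,60),(125,255,255)); m[:, :90]=0; m[:,225:]=0; m[:130]=0
m=cv2.morphologyEx(m,cv2.MORPH_OPEN,np.ones((5,5)))
P,u,v=cloud(g,m); print('z',np.percentile(P[:,2],[5,25,50,75,95]),len(P))
P=P[P[:,2]>.058]
r=cv2.minAreaRect(P[:,:2].astype(np.float32)); print('lid rect',r, cv2.boxPoints(r))
for nm,lo,hi,z in [('orange',(5,150,120),(15,255,255),.012),('yellow',(20,130,120),(32,255,255),.012)]:
    mm=cv2.inRange(hsv,lo,hi); n,l,st,c=cv2.connectedComponentsWithStats(cv2.morphologyEx(mm,cv2.MORPH_CLOSE,np.ones((5,5))))
    for i in range(1,n):
        x,y,w,h,a=st[i]
        if a>40 and 200<x<420 and 170<y<260: print(nm,st[i],c[i],onz(g,*c[i],z))
big=cv2.resize(f[130:260,85:320],None,fx=3.4,fy=3.4,interpolation=cv2.INTER_CUBIC); cv2.imwrite('pics/top0c.png',big)
E
```

```text
z [0.06183444 0.06360452 0.06479654 0.06598862 0.06772941] 7350
lid rect ((0.5631970763206482, 0.23279255628585815), (0.17368271946907043, 0.26468032598495483), 14.903620719909668) [[0.44524002 0.3383457 ]
 [0.5133141  0.08256927]
 [0.68115413 0.1272394 ]
 [0.61308    0.38301584]]
orange [249 193  33  13 236] [264.62711864 199.45338983] [ 0.53242393 -0.03885728  0.012     ]
yellow [275 174  15  28 106] [281.69811321 187.01886792] [ 0.5640723  -0.08367587  0.012     ]
yellow [246 226  31  13 192] [260.796875 232.015625] [ 0.4493672  -0.02722949  0.012     ]
```

View pics/top0c.png

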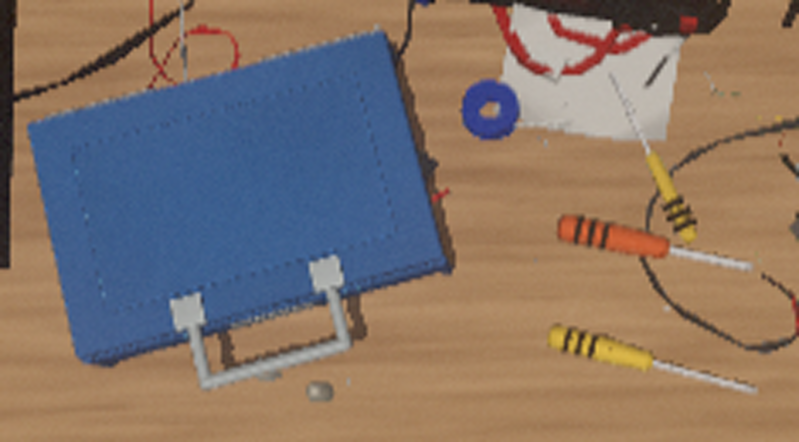

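View pics/wrist0.png

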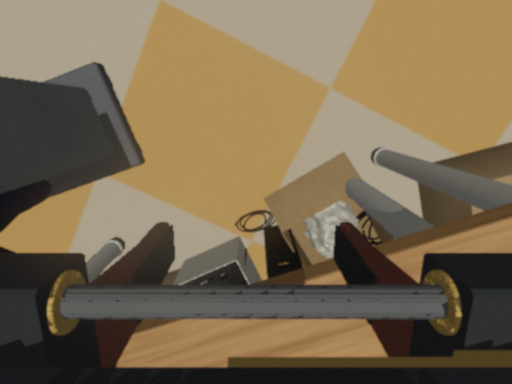

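Run:
```python
from hlp import *
g=dict(np.load('pics/top0.npz')); s=dict(np.load('pics/scene0.npz'))
c,a=np.array([.5632,.2328]),np.radians(14.9)
ex=np.array([np.cos(a),np.sin(a)]); ey=np.array([-ex[1],ex[0]])
for n,G in (('top',g),('scene',s)):
    P,u,v=cloud(G); d=P[:,:2]-c; x=d@ex; y=d@ey
    k=(x<-.10)&(x>-.145)&(abs(y)<.08)&(P[:,2]>.04)&(P[:,2]<.085)
    b=(x<-.118)&k&(abs(y)<.04)
    print(n,'bar n',b.sum(),'x med',np.median(x[b]),'z',np.percentile(P[b,2],[10,50,90]),'y ext',y[k].min(),y[k].max())
    if b.sum()>8: print(' slope',np.polyfit(y[b],x[b],1))
    l=(abs(x)<.08)&(abs(y)<.12)&(P[:,2]>.05)&(P[:,2]<.08); print(' lid z',np.median(P[l,2]), 'table z', np.median(P[(x<-.1)&(abs(y)<.2)&(x>-.2)&(abs(P[:,2])<.02)][:,2]))
# scene lid rect
f=s['frame'];m=cv2.inRange(cv2.cvtColor(f,cv2.COLOR_BGR2HSV),(100,120,40),(125,255,255))
P,u,v=cloud(s,m); d=P[:,:2]-c
k=(np.hypot(*d.T)<.2)&(P[:,2]>.059); print('scene lid',cv2.minAreaRect(P[k,:2].astype(np.float32)))
# drivers: handle by depth & ray
for G,n in ((g,'top'),(s,'scene')):
    hsv=cv2.cvtColor(G['frame'],cv2.COLOR_BGR2HSV)
    m=cv2.inRange(hsv,(3,140,100),(16,255,255)); m=cv2.morphologyEx(m,cv2.MORPH_CLOSE,np.ones((5,5)))
    P,u,v=cloud(G,m); k=np.hypot(P[:,0]-.53,P[:,1]+.04)<.07
    # rays onto z=.0105
    q=np.array([onz(G,a,b,.0125)[:2] for a,b in zip(u[k],v[k])]).astype(np.float32)
    print(n,'orange handle',cv2.minAreaRect(q),'P z',np.percentile(P[k,2],[10,50,90]))
    vx=cv2.fitLine(q,cv2.DIST_HUBER,0,.01,.01).ravel(); print('  axis',vx, np.degrees(np.arctan2(vx[1],vx[0])))
```

```text
top bar n 139 x med -0.1271441576828008 z [0.06060322 0.06271555 0.06526192] y ext -0.054113687631134756 0.055414195057724366
 slope [ 0.00055815 -0.12705842]
 lid z 0.06498948588843796 table z -0.0013095922694966856
scene bar n 94 x med -0.13015036674999508 z [0.06055535 0.06395859 0.06647151] y ext -0.05309550110222853 0.05543647642013913
 slope [ 0.00660442 -0.12938114]
 lid z 0.06739187347381914 table z 0.0008949228825656226
scene lid ((0.5613515973091125, 0.23302510380744934), (0.17407971620559692, 0.2665337324142456), 14.098871231079102)
top orange handle ((0.5328273773193359, -0.03962636739015579), (0.08439682424068451, 0.021390078589320183), 78.00273895263672) P z [0.01202477 0.01756679 0.02067149]
  axis [ 0.22887649  0.9734555   0.53264964 -0.03853142] 76.76906
scene orange handle ((0.44388875365257263, -0.13086667656898499), (0.3430858850479126, 0.05557916313409805), 45.72922897338867) P z [-0.42948663  0.01781352  0.02169904]
  axis [ 0.73764634  0.6751873   0.48862532 -0.0766611 ] 42.468697
```

```bash
cat > geo.py <<'E'
import numpy as np
from scipy.spatial.transform import Rotation as R
A=np.radians(14.9); EX=np.array([np.cos(A),np.sin(A),0]); EY=np.array([-EX[1],EX[0],0]); EZ=np.array([0,0,1.])
C=np.array([.5642,.2330,0.])
def ch(x,y,z): return C+EX*x+EY*y+EZ*z
def q(Rm):
    r=R.from_matrix(Rm).as_quat(); return np.array([r[3],r[0],r[1],r[2]])
def tool(h,th,jaw):
    """h: unit horiz heading, th pitch below horizontal. jaw 'v': jaws in vertical plane, 'h' jaws horizontal; sign flips"""
    h=np.array([h[0],h[1],0])/np.hypot(h[0],h[1])
    z=h*np.cos(th)-EZ*np.sin(th)
    y=h*np.sin(th)+EZ*np.cos(th)
    x=np.cross(y,z)
    if jaw=='v': Y=y
    elif jaw=='-v': Y=-y
    elif jaw=='h': Y=x
    else: Y=-x
    return np.column_stack([np.cross(Y,z),Y,z])
def bar(lid,rr=.21206):
    p=lid+np.arctan2(5,212); return ch(.085-rr*np.cos(p),0,.055+rr*np.sin(p))
E
python3 - <<'E'
from bench import *
from geo import *
np.set_printoptions(precision=3,suppress=True)
for th in (45,50,55,60):
  for j in ('v','-v'):
    Rm=tool(EX,np.radians(th),j)
    for lid in (0,.4,.8,1.18):
        p=bar(lid)+.011*Rm[:,2]
        r=inverse_kinematics(p,q(Rm)); print(th,j,lid,p,None if r is None else np.array(r))
E
```

```text
45 v 0 [0.449 0.202 0.052] None
45 v 0.4 [0.467 0.207 0.134] None
45 v 0.8 [0.515 0.22  0.203] [ 0.405 -0.721  2.108 -0.124  0.979  0.172]
45 v 1.18 [0.58  0.237 0.245] [ 0.38  -0.503  1.897 -0.103  0.968  0.143]
45 -v 0 [0.449 0.202 0.052] None
45 -v 0.4 [0.467 0.207 0.134] None
45 -v 0.8 [0.515 0.22  0.203] None
45 -v 1.18 [0.58  0.237 0.245] None
50 v 0 [0.448 0.202 0.052] None
50 v 0.4 [0.466 0.207 0.134] [ 0.419 -0.822  2.249 -0.119  1.027  0.184]
50 v 0.8 [0.514 0.22  0.202] [ 0.396 -0.649  2.031 -0.1    1.068  0.153]
50 v 1.18 [0.58  0.237 0.244] [ 0.374 -0.44   1.818 -0.083  1.07   0.127]
50 -v 0 [0.448 0.202 0.052] None
50 -v 0.4 [0.466 0.207 0.134] None
50 -v 0.8 [0.514 0.22  0.202] None
50 -v 1.18 [0.58  0.237 0.244] None
55 v 0 [0.448 0.202 0.051] [ 0.417 -0.779  2.34  -0.108  0.978  0.19 ]
55 v 0.4 [0.466 0.207 0.133] [ 0.408 -0.738  2.172 -0.095  1.103  0.164]
55 v 0.8 [0.513 0.219 0.202] [ 0.388 -0.576  1.955 -0.08   1.157  0.137]
55 v 1.18 [0.579 0.237 0.244] [ 0.368 -0.373  1.738 -0.067  1.169  0.115]
55 -v 0 [0.448 0.202 0.051] None
55 -v 0.4 [0.466 0.207 0.133] None
55 -v 0.8 [0.513 0.219 0.202] None
55 -v 1.18 [0.579 0.237 0.244] None
60 v 0 [0.447 0.202 0.05 ] [ 0.405 -0.689  2.263 -0.083  1.05   0.167]
60 v 0.4 [0.465 0.207 0.133] [ 0.397 -0.655  2.097 -0.074  1.181  0.147]
60 v 0.8 [0.512 0.219 0.201] [ 0.38  -0.501  1.878 -0.063  1.245  0.124]
60 v 1.18 [0.578 0.237 0.243] [ 0.362 -0.304  1.657 -0.053  1.268  0.104]
60 -v 0 [0.447 0.202 0.05 ] None
60 -v 0.4 [0.465 0.207 0.133] None
60 -v 0.8 [0.512 0.219 0.201] None
60 -v 1.18 [0.578 0.237 0.243] None
```

```bash
sed -i 's/^A=.*; EX=/A=np.radians(14.8); EX=/; s/^C=.*/C=np.array([.5628,.2328,0.])/' geo.py
python3 - <<'E'
from bench import *
from geo import *
import cv2
from hlp import *
np.set_printoptions(precision=3,suppress=True)
Rm=tool(EX,np.radians(60),'v'); z=Rm[:,2]
for d in (-.10,-.07,0,.004): 
    r=inverse_kinematics(bar(0)+d*z,q(Rm)); print(d,bar(0)+d*z,None if r is None else np.array(r))
move_to(bar(0)-.08*z,q(Rm))
s=state(); print(s['time'],s['ee_pos'],s['ft_force'])
g=get_image('wrist'); cv2.imwrite('pics/w1.png',g['frame']); np.savez('pics/w1.npz',**g)
print(proj(g,bar(0)),proj(g,bar(0)+.045*EY),proj(g,bar(0)-.045*EY))
E
```

```text
-0.1 [0.392 0.188 0.147] None
-0.07 [0.406 0.191 0.121] None
0 [0.44 0.2  0.06] [ 0.41  -0.722  2.265 -0.086  1.082  0.172]
0.004 [0.442 0.201 0.057] [ 0.41  -0.712  2.265 -0.086  1.071  0.172]Traceback (most recent call last):
  File "<stdin>", line 9, in <module>
bench.IKError: the arm cannot take that pose within its joint ranges
```

Run:
```python
from bench import *
from geo import *
import cv2
from hlp import *
np.set_printoptions(precision=3,suppress=True)
for th in (60,65,70):
  Rm=tool(EX,np.radians(th),'v'); z=Rm[:,2]
  for d in (0,.02,.04,.06,.08,.1):
    for dx in (0,.01):
      r=inverse_kinematics(bar(0)+.004*z+d*EZ+dx*EX,q(Rm)); print(th,d,dx,None if r is None else np.array(r))
```

```text
60 0 0 [ 0.41  -0.712  2.265 -0.086  1.071  0.172]
60 0 0.01 [ 0.405 -0.673  2.243 -0.084  1.054  0.169]
60 0.02 0 [ 0.41  -0.723  2.236 -0.084  1.111  0.169]
60 0.02 0.01 [ 0.405 -0.685  2.214 -0.082  1.095  0.165]
60 0.04 0 [ 0.41  -0.73   2.205 -0.083  1.15   0.165]
60 0.04 0.01 [ 0.405 -0.693  2.183 -0.081  1.134  0.161]
60 0.06 0 [ 0.41  -0.735  2.172 -0.081  1.187  0.162]
60 0.06 0.01 [ 0.405 -0.699  2.151 -0.079  1.171  0.158]
60 0.08 0 [ 0.41  -0.736  2.137 -0.08   1.223  0.159]
60 0.08 0.01 [ 0.405 -0.701  2.117 -0.078  1.207  0.155]
60 0.1 0 [ 0.41  -0.735  2.101 -0.079  1.258  0.156]
60 0.1 0.01 [ 0.405 -0.701  2.082 -0.077  1.243  0.152]
65 0 0 [ 0.398 -0.621  2.188 -0.065  1.143  0.154]
65 0 0.01 [ 0.394 -0.585  2.165 -0.063  1.129  0.15 ]
65 0.02 0 [ 0.398 -0.632  2.159 -0.064  1.183  0.151]
65 0.02 0.01 [ 0.394 -0.597  2.137 -0.062  1.169  0.147]
65 0.04 0 [ 0.398 -0.64   2.128 -0.063  1.222  0.148]
65 0.04 0.01 [ 0.394 -0.605  2.107 -0.061  1.208  0.145]
65 0.06 0 [ 0.398 -0.645  2.096 -0.062  1.259  0.146]
65 0.06 0.01 [ 0.394 -0.611  2.075 -0.06   1.246  0.142]
65 0
[... 173 characters left out ...]
 0.394 -0.615  2.007 -0.059  1.318  0.138]
70 0 0 [ 0.388 -0.532  2.111 -0.047  1.217  0.138]
70 0 0.01 [ 0.384 -0.498  2.088 -0.046  1.206  0.135]
70 0.02 0 [ 0.388 -0.543  2.082 -0.046  1.256  0.136]
70 0.02 0.01 [ 0.384 -0.51   2.06  -0.045  1.245  0.133]
70 0.04 0 [ 0.388 -0.551  2.052 -0.046  1.295  0.134]
70 0.04 0.01 [ 0.384 -0.519  2.031 -0.045  1.284  0.131]
70 0.06 0 [ 0.388 -0.557  2.02  -0.045  1.332  0.132]
70 0.06 0.01 [ 0.384 -0.525  1.999 -0.044  1.321  0.129]
70 0.08 0 [ 0.388 -0.56   1.987 -0.045  1.368  0.131]
70 0.08 0.01 [ 0.384 -0.529  1.966 -0.044  1.358  0.128]
70 0.1 0 [ 0.388 -0.561  1.952 -0.045  1.404  0.129]
70 0.1 0.01 [ 0.384 -0.53   1.932 -0.044  1.393  0.126]
```

Approaching from straight above with the tool at 60° pitch is reachable, so I'll do that and check with the wrist camera.

Run:
```python
from bench import *
from geo import *
import cv2
from hlp import *
np.set_printoptions(precision=3,suppress=True)
Rm=tool(EX,np.radians(60),'v'); z=Rm[:,2]
move_to(bar(0)+.004*z+.08*EZ,q(Rm))
s=state(); print(s['time'],s['ee_pos'],s['ft_force'])
g=get_image('wrist'); cv2.imwrite('pics/w1.png',g['frame']); np.savez('pics/w1.npz',**g)
print(proj(g,bar(0)),proj(g,bar(0)+.045*EY),proj(g,bar(0)-.045*EY))
```

```text
1.7917 [0.442 0.202 0.137] [0.338 0.17  0.023]
(np.float64(199.29742799350652), np.float64(209.2212196197278)) (np.float64(196.39020750008896), np.float64(147.08535717001786)) (np.float64(201.928953907281), np.float64(265.4646771013206))
```

View pics/w1.png

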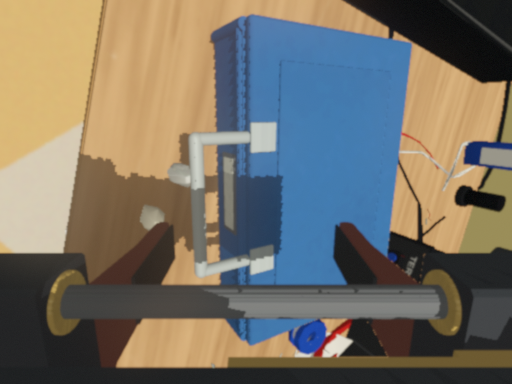

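Run:
```python
from geo import *
from hlp import *
for n in ('w1','top0','scene0'):
    g=dict(np.load(f'pics/{n}.npz')); P,u,v=cloud(g); d=P-C; x=d@EX;y=d@EY
    k=(x<-.09)&(x>-.22)&(abs(y)<.06)&(P[:,2]>.008)&(P[:,2]<.05)
    print(n,k.sum())
    for a,b in ((-.22,-.19),(-.19,-.16),(-.16,-.135),(-.135,-.115),(-.115,-.09)):
        kk=k&(x>a)&(x<b)
        if kk.sum(): print(a,b,kk.sum(),'y',np.percentile(y[kk],[5,50,95]).round(3),'z',np.percentile(P[kk,2],[50,95,100]).round(3))
```

```text
w1 945
-0.16 -0.135 371 y [-0.019 -0.011 -0.008] z [0.024 0.033 0.035]
-0.135 -0.115 380 y [0.013 0.02  0.026] z [0.025 0.034 0.035]
-0.115 -0.09 194 y [-0.033 -0.013  0.03 ] z [0.036 0.05  0.05 ]
top0 60
-0.16 -0.135 44 y [-0.024 -0.019 -0.01 ] z [0.026 0.034 0.036]
-0.135 -0.115 16 y [0.011 0.016 0.023] z [0.02  0.027 0.028]
scene0 110
-0.16 -0.135 55 y [-0.023 -0.019 -0.009] z [0.023 0.034 0.036]
-0.135 -0.115 53 y [0.01  0.014 0.024] z [0.022 0.036 0.038]
-0.115 -0.09 2 y [-0.019  0.005  0.029] z [0.042 0.044 0.045]
```

The bar appears at rows 140–272, column about 197, within about 2 px of the prediction. Two pegs roughly 36 mm tall stand in front of the chest, at (180,175) and (150,215), so I'll grip 8 mm left of the bar's middle to miss them.

Run:
```python
from bench import *
from geo import *
import cv2
from hlp import *
np.set_printoptions(precision=4,suppress=True)
Rm=tool(EX,np.radians(60),'v'); z=Rm[:,2]
p=bar(0)+.003*z+.008*EY
move_l(p+.04*EZ,.15); move_l(p,.08)
s=state(); print(s['time'],s['ee_pos']-p,s['ft_force'])
close()
s=state(); print(s['time'],s['ee_pos']-p,s['ft_force'],s['finger_gap'])
g=get_image('wrist'); cv2.imwrite('pics/w2.png',g['frame'])
```

```text
2.9083 [ 0.     -0.0001 -0.0001] [-0.3726  0.0211  0.8351]
4.1 [0.0003 0.0001 0.0003] [ 3.3822 -0.0761 -1.1866] 0.00913968480623902
```

View pics/w2.png

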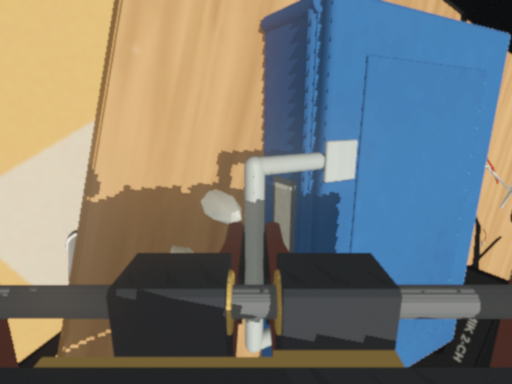

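The bar at column 255 sits between the jaws with a gap of 9 mm. Now I'll raise the lid along the arc.

Run:
```python
from bench import *
from geo import *
import cv2
from hlp import *
np.set_printoptions(precision=2,suppress=True)
Rm=tool(EX,np.radians(60),'v'); z=Rm[:,2]
off=.003*z+.008*EY
for a in [.1,.25,.42,.6,.78,.95,1.08,1.15]:
    move_l(bar(a)+off,.12)
    s=state(); f=np.array(s['ft_force']); print(a,round(s['time'],2),'fx,fy,fz chest',f@EX,f@EY,f@EZ,round(s['finger_gap'],4), (np.array(s['ee_pos'])-bar(a)-off)*1e3)
    if np.linalg.norm(f)>30: print('STOP');break
g=get_image('scene'); cv2.imwrite('pics/s2.png',g['frame']); np.savez('pics/s2.npz',**g)
```

```text
0.1 4.47 fx,fy,fz chest 4.027454342134507 -1.027886023934211 -1.6962248516034863 0.0093 [ 0.06 -0.01 -0.11]
0.25 4.89 fx,fy,fz chest -4.537468095034197 -0.23694894657014517 -0.10211905588969805 0.0092 [-0.77 -0.26 -1.29]
0.42 5.34 fx,fy,fz chest -17.006028297985214 -1.3124858318364854 5.512982806466403 0.0092 [-1.39 -0.45 -0.42]
0.6 5.81 fx,fy,fz chest -12.738277420697402 -1.7450755756062892 7.911911660174325 0.0092 [-0.19 -0.24  1.39]
0.78 6.28 fx,fy,fz chest -9.410822350682825 -2.4790279772287933 7.618433834509254 0.009 [ 0.29 -0.23  1.41]
0.95 6.72 fx,fy,fz chest -4.729981982830176 -3.3090914773523115 6.722361029547214 0.009 [ 0.43 -0.36  0.85]
1.08 7.11 fx,fy,fz chest -2.4531834535718398 -3.201720068785768 5.215561522683741 0.009 [ 0.35 -0.43  0.51]
1.15 7.38 fx,fy,fz chest -2.5491085391876127 -3.8884184400593935 4.622371163823195 0.009 [ 0.23 -0.47  0.38]
```

View pics/s2.png

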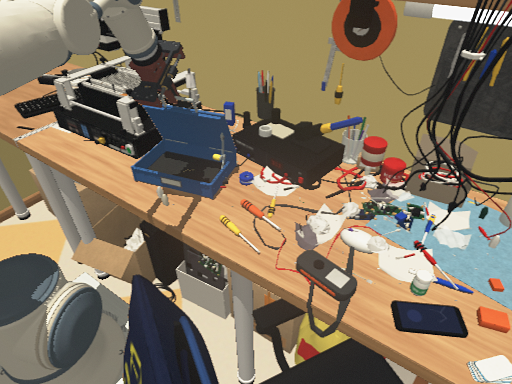

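The lid is up and the yellow knob shows at (218,157). I'll draw it taut in small steps, then ease off.

Run:
```python
from bench import *
from geo import *
import cv2
from hlp import *
np.set_printoptions(precision=2,suppress=True)
Rm=tool(EX,np.radians(60),'v'); z=Rm[:,2]
off=.003*z+.008*EY
a=1.15
def rep(a):
    s=state(); f=np.array(s['ft_force']); p=a+np.arctan2(5,212)
    t=EX*np.sin(p)+EZ*np.cos(p); n=-EX*np.cos(p)+EZ*np.sin(p)
    print('%.3f t=%.2f ft=%.1f fn=%.1f fy=%.1f'%(a,s['time'],f@t,f@n,f@EY)); return f@t
base=rep(a)
while a<1.225:
    a+=.008; move_l(bar(a)+off,.05); f=rep(a)
    if f<-12: break
hold(.2); rep(a)
for b in (a-.01,1.18,1.17):
    if b<a: move_l(bar(b)+off,.04); hold(.15); rep(b)
g=get_image('scene'); cv2.imwrite('pics/s3.png',cv2.resize(g['frame'][70:220,100:300],None,fx=4,fy=4)); np.savez('pics/s3.npz',**g)
```

```text
1.150 t=7.43 ft=-0.2 fn=5.9 fy=-4.8
1.158 t=7.68 ft=-0.6 fn=6.6 fy=-4.3
1.166 t=7.93 ft=-1.0 fn=6.0 fy=-4.1
1.174 t=8.18 ft=-1.0 fn=5.8 fy=-4.5
1.182 t=8.43 ft=-1.4 fn=6.0 fy=-4.5
1.190 t=8.68 ft=-1.9 fn=6.4 fy=-4.4
1.198 t=8.93 ft=-5.0 fn=8.0 fy=-4.8
1.206 t=9.18 ft=-6.8 fn=8.3 fy=-4.4
1.214 t=9.43 ft=-9.0 fn=11.6 fy=-4.8
1.222 t=9.68 ft=-13.5 fn=11.1 fy=-5.7
1.222 t=9.88 ft=-13.3 fn=13.1 fy=-4.6
1.212 t=10.28 ft=-9.9 fn=11.2 fy=-4.7
1.180 t=10.75 ft=0.9 fn=4.6 fy=-5.1
1.170 t=11.15 ft=4.1 fn=2.0 fy=-4.5
```

View pics/s3.png

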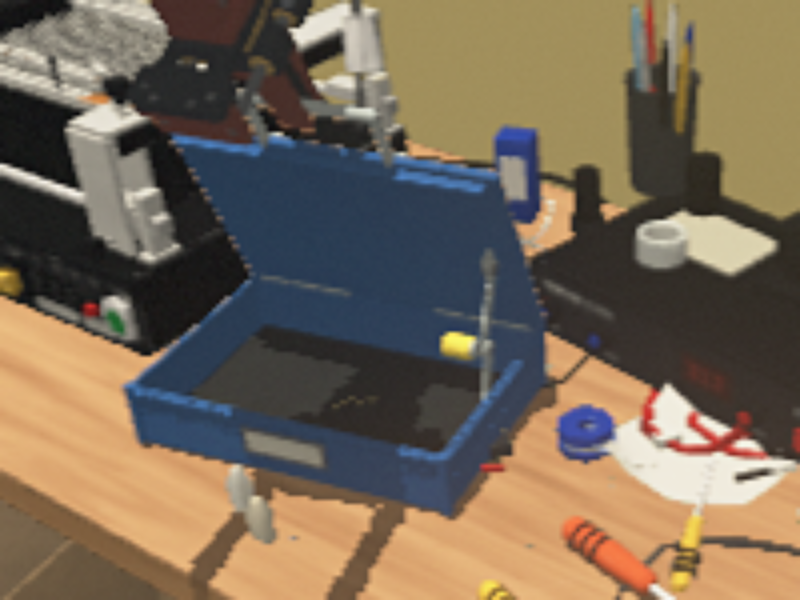

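```bash
cat > knob.py <<'E'
from geo import *
from hlp import *
def knob(g,verbose=True):
    hsv=cv2.cvtColor(g['frame'],cv2.COLOR_BGR2HSV); m=cv2.inRange(hsv,(22,120,90),(34,255,255))
    P,u,v=cloud(g,m); d=P-C; X=np.stack([d@EX,d@EY,P[:,2]],1)
    k=(abs(X[:,0])<.09)&(X[:,1]<-.07)&(X[:,1]>-.13)&(X[:,2]>.03)&(X[:,2]<.16)
    if k.sum()==0: print('no knob'); return None
    print('knob n',k.sum(),'px',u[k].mean().round(1),v[k].mean().round(1),'chest med',np.median(X[k],0).round(4),'lo',X[k].min(0).round(3),'hi',X[k].max(0).round(3))
    return np.median(X[k],0)
def lidangle(g):
    hsv=cv2.cvtColor(g['frame'],cv2.COLOR_BGR2HSV); m=cv2.inRange(hsv,(100,110,30),(125,255,255))
    P,u,v=cloud(g,m); d=P-C; X=np.stack([d@EX,d@EY,P[:,2]],1)
    k=(abs(X[:,1])<.12)&(X[:,2]>.09)&(X[:,2]<.3)&(X[:,0]>-.1)&(X[:,0]<.12)
    if k.sum()<30: print('few lid pts',k.sum()); return
    dx=.085-X[k,0]; dz=X[k,2]-.055
    vx=cv2.fitLine(np.stack([dx,dz],1).astype(np.float32),cv2.DIST_HUBER,0,.001,.001).ravel()
    print('lid angle line',np.arctan2(abs(vx[1]),vx[0]),'median ang about hinge',np.median(np.arctan2(dz,dx)),'n',k.sum(),'zmax',X[k,2].max())
E
python3 - <<'E'
from bench import *
from knob import *
g=dict(np.load('pics/s3.npz')); knob(g); lidangle(g)
g=get_image('top'); cv2.imwrite('pics/t3.png',g['frame']); np.savez('pics/t3.npz',**g); knob(g); lidangle(g)
p=ch(.005,-.101,.083); print(proj(g,p), proj(dict(np.load('pics/s3.npz')),p))
E
```

```text
knob n 42 px 213.5 155.9 chest med [-0.0013 -0.101   0.0904] lo [-0.005 -0.113  0.079] hi [ 0.011 -0.09   0.094]
lid angle line 1.1610216 median ang about hinge 1.193974820155668 n 1709 zmax 0.2187181741900676
knob n 65 px 191.6 171.0 chest med [ 0.0029 -0.1009  0.0896] lo [-0.004 -0.111  0.08 ] hi [ 0.013 -0.09   0.094]
lid angle line 0.8017098 median ang about hinge 1.1965001066513155 n 362 zmax 0.2192914455846156
(np.float64(191.84413728884547), np.float64(171.0432274724139)) (np.float64(214.29224870301408), np.float64(156.57949285491708))
```

The knob sits exactly where the locked pose predicts, within 1 px in both views, and the stay resists easing. Releasing.

Run:
```python
from bench import *
from knob import *
np.set_printoptions(precision=3,suppress=True)
Rm=tool(EX,np.radians(60),'v'); z=Rm[:,2]
off=.003*z+.008*EY
move_l(bar(1.178)+off,.05)
gripper_open()
s=state(); print(s['time'],s['finger_gap'],s['ft_force'])
for d in (.12,.1,.08):
    try: move_l(bar(1.178)+off-d*z,.2); print(d);break
    except IKError: pass
s=state(); print(s['time'],s['joint_pos'],s['ee_pos'])
g=get_image('scene'); np.savez('pics/s4.npz',**g); cv2.imwrite('pics/s4.png',g['frame']);knob(g); lidangle(g)
g=get_image('top'); np.savez('pics/t4.npz',**g); knob(g)
cv2.imwrite('pics/t4.png',g['frame'])
# driver grasp candidate IKs
gp=np.array([.5323,-.0420,0])
ang=np.radians(77.5); hd=np.array([np.cos(ang),np.sin(ang),0])   # towards handle
for th in (65,70):
  for j in ('h','-h'):
    Rm=tool(-hd,np.radians(th),j)
    for h in (.013,.1):
        r=inverse_kinematics(gp+[0,0,h],q(Rm)); print(th,j,h,None if r is None else np.array(r))
    al=np.radians(180-20)+A; hp=np.array([np.cos(al),np.sin(al),0]); Rp=tool(-hp,np.radians(th),j)
    for X in ((-.027,.01,.023),(-.033,.01,.08),(-.13,.01,.12)):
        r=inverse_kinematics(ch(*X),q(Rp)); print('  place',X,None if r is None else np.array(r))
```

```text
12.7667 0.08767585701338566 [-0.385 -0.098  0.852]
0.12
13.5167 [ 0.401 -0.426  1.553 -0.071  1.497  0.129] [0.512 0.228 0.353]
knob n 41 px 213.6 155.7 chest med [-0.    -0.102  0.09 ] lo [-0.006 -0.113  0.078] hi [ 0.009 -0.09   0.094]
lid angle line 1.1753674 median ang about hinge 1.201610362448674 n 1757 zmax 0.21929147901321897
knob n 65 px 191.6 170.9 chest med [ 0.003 -0.101  0.089] lo [-0.003 -0.111  0.081] hi [ 0.013 -0.091  0.094]
65 h 0.013 [ 0.114  0.115  1.654 -0.411  1.527  0.383]
65 h 0.1 [ 0.114  0.046  1.566 -0.413  1.671  0.32 ]
  place (-0.027, 0.01, 0.023) [ 0.494 -0.195  1.937 -0.273  1.046 -0.892]
  place (-0.033, 0.01, 0.08) [ 0.497 -0.261  1.888 -0.259  1.158 -0.922]
  place (-0.13, 0.01, 0.12) [ 0.56  -0.569  2.042 -0.267  1.322 -0.9  ]
65 -h 0.013 None
65 -h 0.1 None
  place (-0.027, 0.01, 0.023) [ 0.494 -0.195  1.937 -0.273  1.046  2.25 ]
  place (-0.033, 0.01, 0.08) [ 0.497 -0.261  1.888 -0.259  1.158  2.219]
  place (-0.13, 0.01, 0.12) [ 0.56  -0.569  2.042 -0.267  1.322  2.242]
70 h 0.013 [ 0.068  0.078  1.672 -0.335  1.498  0.329]
70 h 0.1 [ 0.068  0.013  1.579 -0.335  1.647  0.277]
  place (-0.027, 0.01, 0.023) [ 0.462 -0.143  1.869 -0.201  1.123 -0.957]
  place (-0.033, 0.01, 0.08) [ 0.465 -0.205  1.819 -0.192  1.233 -0.978]
  place (-0.13, 0.01, 0.12) [ 0.516 -0.504  1.978 -0.2    1.38  -0.954]
70 -h 0.013 None
70 -h 0.1 None
  place (-0.027, 0.01, 0.023) [ 0.462 -0.143  1.869 -0.201  1.123  2.184]
  place (-0.033, 0.01, 0.08) [ 0.465 -0.205  1.819 -0.192  1.233  2.163]
  place (-0.13, 0.01, 0.12) [ 0.516 -0.504  1.978 -0.2    1.38   2.188]
```

View pics/t4.png

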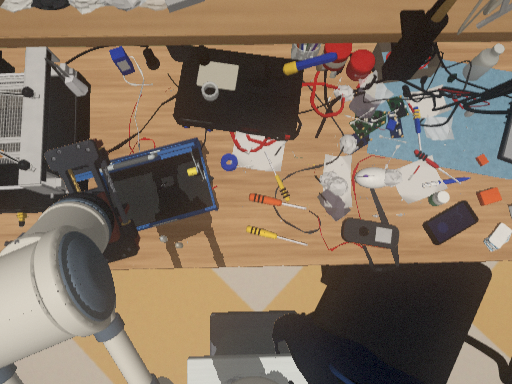

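The top view shows the lid standing open by itself, with the knob at (192,171). The orange driver at (270,201) and the yellow one at (272,236) haven't moved. Now I'll go to the driver.

```bash
cat >> geo.py <<'E'
GP=np.array([.5323,-.0420,0]); GA=np.radians(77.5); HD=np.array([np.cos(GA),np.sin(GA),0])
RG=tool(-HD,np.radians(66),'h')
PAL=np.radians(160)+A; HP=np.array([np.cos(PAL),np.sin(PAL),0]); RP=tool(-HP,np.radians(66),'h')
E
python3 - <<'E'
from bench import *
from knob import *
np.set_printoptions(precision=3,suppress=True)
move_l([.46,.12,.34],.3)
move_to(GP+[0,0,.13],q(RG))
s=state(); print(s['time'],s['ee_pos'],s['joint_pos'])
g=get_image('wrist'); np.savez('pics/w5.npz',**g); cv2.imwrite('pics/w5.png',g['frame'])
for d in (-.105,0,.045): print(proj(g,GP+HD*d+[0,0,.0105]))
m=cv2.inRange(cv2.cvtColor(g['frame'],cv2.COLOR_BGR2HSV),(3,140,100),(16,255,255)); m=cv2.morphologyEx(m,cv2.MORPH_CLOSE,np.ones((9,9)))
n,l,st,c=cv2.connectedComponentsWithStats(m); 
for i in range(1,n):
    if st[i,4]>300:
        v,u=np.nonzero(l==i); Q=np.array([onz(g,a,b,.0125)[:2] for a,b in zip(u,v)]).astype(np.float32)
        print(st[i],c[i],cv2.minAreaRect(Q))
E
```

```text
15.225 [ 0.533 -0.041  0.131] [ 0.107  0.024  1.529 -0.4    1.715  0.29 ]
(np.float64(254.14852655626981), np.float64(228.2672323352437))
(np.float64(254.19714109741957), np.float64(137.05626042599758))
(np.float64(254.22638798877676), np.float64(82.18302038453614))
[ 239   79   35  105 2588] [253.153 128.286] ((0.532171368598938, -0.04111095145344734), (0.09417273104190826, 0.027220984920859337), 82.48593139648438)
[174 251  64  34 308] [199.88  263.068] ((0.44227588176727295, -0.18191421031951904), (0.08021537214517593, 0.03593037277460098), 34.370018005371094)
```

View pics/w5.png

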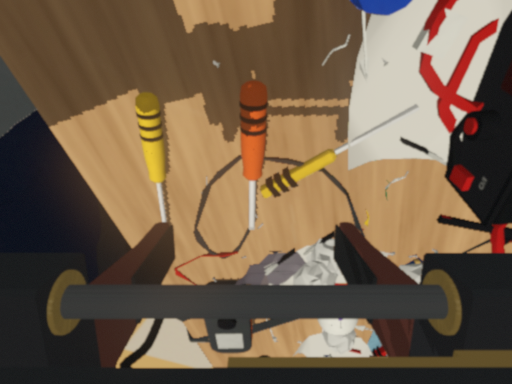

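The orange handle is at (254,130), blade tip at (252,228), within 2 px of prediction. The bench's yellow driver, ending around (333,153), is close to where the right finger lands, so I'll grip 8 mm nearer the handle's end.

Run:
```python
from bench import *
from knob import *
np.set_printoptions(precision=4,suppress=True)
p=GP+.008*HD
move_l(p+[0,0,.05],.2); move_l(p+[0,0,.0135],.1)
s=state(); print(s['time'],np.array(s['ee_pos'])-p,s['ft_force'])
close()
s=state(); print(s['time'],s['finger_gap'],s['ft_force'])
move_l(p+[0,0,.05],.15); move_l(p+[0,0,.16],.3)
s=state(); print(s['time'],s['finger_gap'],s['ft_force'])
g=get_image('wrist'); np.savez('pics/w6.npz',**g); cv2.imwrite('pics/w6.png',g['frame'])
g=get_image('top'); np.savez('pics/t6.npz',**g)
```

```text
16.3417 [-0.0001 -0.0001  0.0135] [0.7267 0.7275 1.1719]
17.3833 0.020489257524795645 [-0.0619  0.4405 -0.1123]
18.2917 0.020821731600238105 [ 0.354   0.4505 -0.6335]
```

View pics/w6.png

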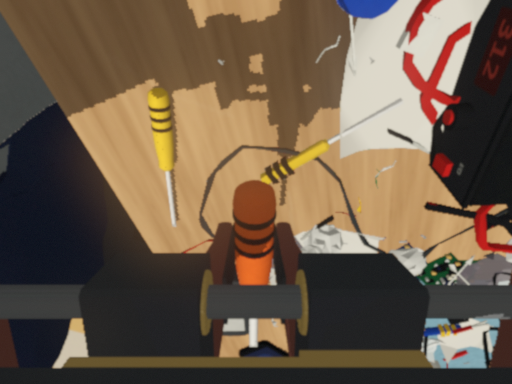

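Run:
```python
from bench import *
from knob import *
np.set_printoptions(precision=3,suppress=True)
for X in ((-.115,.01,.12),(-.06,.01,.085),(-.04,.01,.076),(-.034,.01,.024)):
    print(inverse_kinematics(ch(*X),q(RP)) is not None)
move_to(ch(-.115,.01,.12),q(RP))
s=state(); print(s['time'],s['finger_gap'],s['joint_pos'])
g=get_image('scene'); np.savez('pics/s7.npz',**g); cv2.imwrite('pics/s7.png',cv2.resize(g['frame'][40:240,60:310],None,fx=3,fy=3))
g=get_image('wrist'); cv2.imwrite('pics/w7.png',g['frame']); np.savez('pics/w7.npz',**g)
print(proj(g,ch(-.115,.01,.117)-.113*HP))
```

```text
True
True
True
True
19.5 0.020506897665999446 [ 0.539 -0.509  1.999 -0.251  1.316 -0.917]
(np.float64(256.5996339411983), np.float64(346.0200793021004))
```

View pics/s7.png

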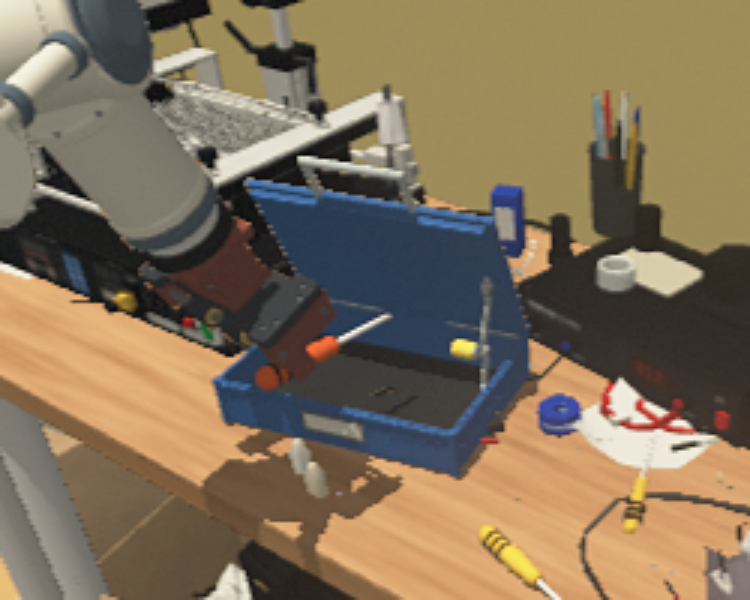

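View pics/w7.png

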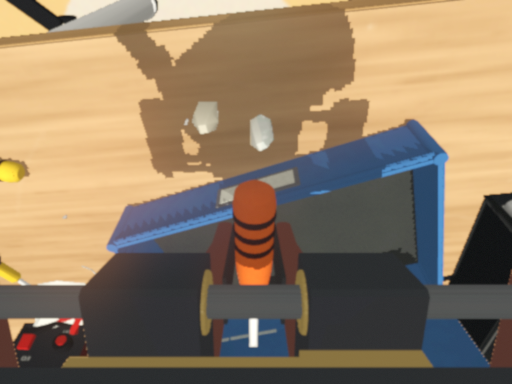

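The driver is held firmly, and its blade tip at (254,346) matches the prediction, so I'll slide it in under the lid and lower it.

Run:
```python
from bench import *
from knob import *
np.set_printoptions(precision=3,suppress=True)
for X,v in (((-.06,.01,.085),.2),((-.04,.01,.076),.12),((-.034,.01,.04),.12),((-.034,.01,.0245),.06)):
    move_l(ch(*X),v); s=state(); print(round(s['time'],2),np.array(s['ft_force']),(np.array(s['ee_pos'])-ch(*X))*1e3)
gripper_open()
s=state(); print(s['time'],s['finger_gap'],s['ft_force'])
move_l(ch(-.034,.01,.055)+.02*HP,.15)
move_l(ch(-.07,.01,.13)+.02*HP,.25)
move_l(ch(-.115,.01,.2),.3)
s=state(); print(s['time'],s['ft_force'])
for n in ('scene','top','wrist'):
    g=get_image(n); np.savez(f'pics/{n}8.npz',**g); 
    f=g['frame']
    if n=='scene': f=cv2.resize(f[70:220,100:300],None,fx=4,fy=4)
    if n=='top': f=cv2.resize(f[130:260,85:320],None,fx=3.4,fy=3.4)
    cv2.imwrite(f'pics/{n}8.png',f)
    if n!='wrist': knob(g)
```

```text
20.07 [-0.504  0.566 -0.219] [-0.105 -0.684 -0.583]
20.41 [ 0.63  -0.384 -0.411] [-0.363 -0.128  0.595]
20.86 [ 1.21   0.567 -0.632] [-0.386 -0.095  0.13 ]
21.27 [-0.771 -0.454 -1.244] [-0.243 -0.114 -0.367]
22.3833 0.08824353115121099 [ 0.711 -0.511  0.053]
23.6583 [-0.312 -1.051 -0.926]
knob n 41 px 213.6 155.7 chest med [-0.    -0.101  0.09 ] lo [-0.005 -0.111  0.08 ] hi [ 0.011 -0.09   0.095]
knob n 65 px 191.6 170.9 chest med [ 0.004 -0.101  0.09 ] lo [-0.003 -0.111  0.081] hi [ 0.013 -0.091  0.094]
```

View pics/scene8.png

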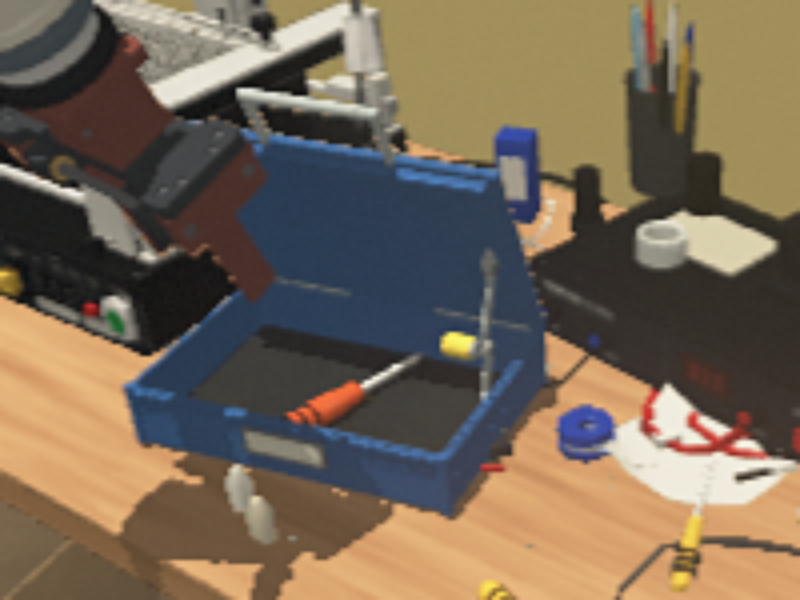

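View pics/wrist8.png

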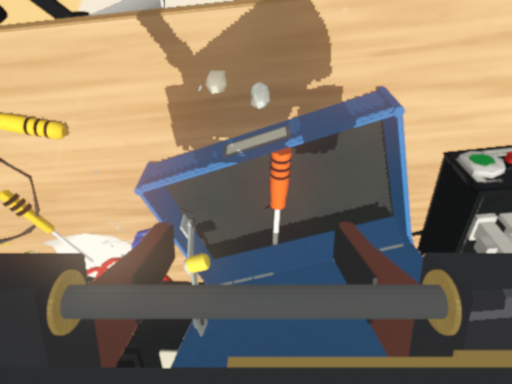

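View pics/top8.png

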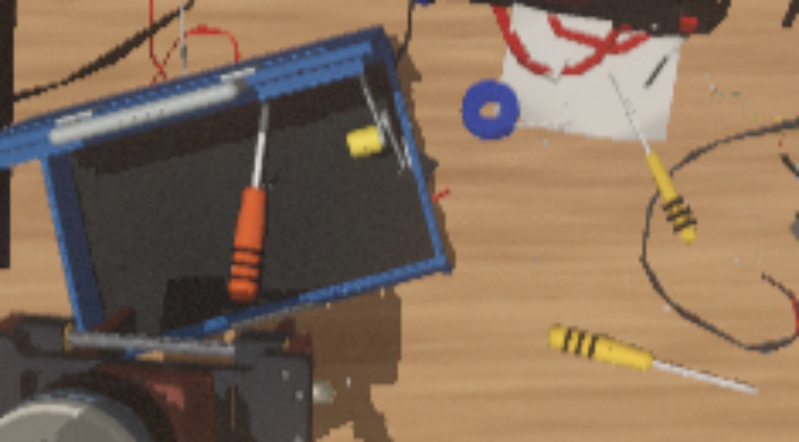

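The orange driver lies flat inside the chest, handle at (335,400) and tip at (420,357) in the enlarged scene view. The stay is still locked. Next I'll push the knob with closed fingers.

```bash
cat >> geo.py <<'E'
TK=np.radians(55); RK=tool(EX,TK,'h'); UK=EX*np.sin(TK)+EZ*np.cos(TK)
def knobtcp(dx): return ch(.004+dx,-.092,.083)-.019*UK+.002*RK[:,2]
E
python3 - <<'E'
from bench import *
from knob import *
np.set_printoptions(precision=3,suppress=True)
for dx in (-.06,-.012,.022): print([inverse_kinematics(knobtcp(dx)+[0,0,h],q(RK)) is not None for h in (0,.06)])
close()
move_to(knobtcp(-.05)+[0,0,.05],q(RK))
s=state(); print(s['time'],s['joint_pos'])
move_l(knobtcp(-.012),.2)
s=state(); print(s['time'],s['ft_force'],s['finger_gap'])
g=get_image('scene'); np.savez('pics/s9.npz',**g); cv2.imwrite('pics/s9.png',cv2.resize(g['frame'][40:220,80:300],None,fx=3.5,fy=3.3))
g=get_image('wrist'); np.savez('pics/w9.npz',**g); cv2.imwrite('pics/w9.png',g['frame'])
E
```

```text
[True, True]
[True, True]
[True, True]
25.9083 [ 0.13  -0.625  2.127  0.085  1.033 -1.719]
26.375 [-0.336  0.143 -0.158] 0.000866709622186722
```

View pics/s9.png

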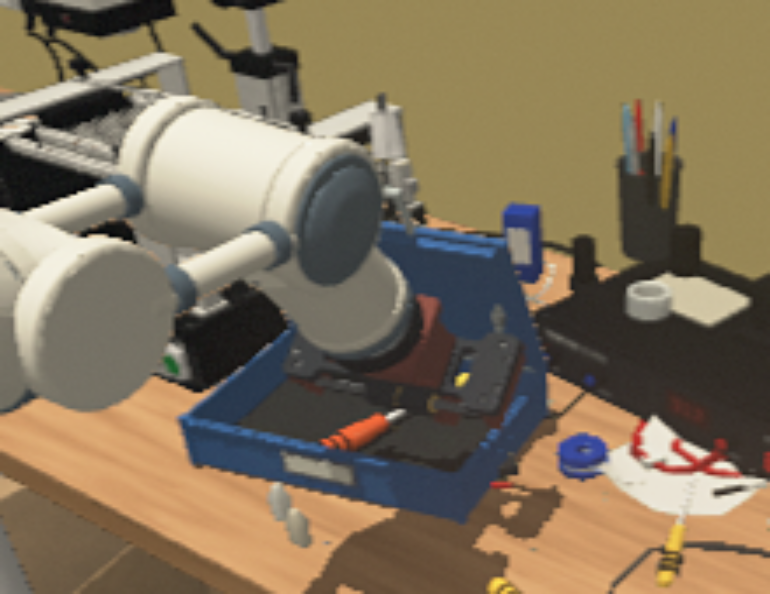

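View pics/w9.png

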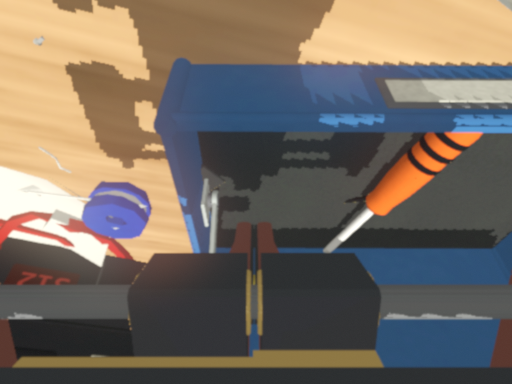

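The closed fingers are just in front of the knob, left of the stay link at (210,210), and clear of the driver. Now I'll push.

Run:
```python
from bench import *
from knob import *
np.set_printoptions(precision=2,suppress=True)
for dx in (-.004,0,.004,.008,.012,.016,.020,.023):
    move_l(knobtcp(dx),.06); s=state(); f=np.array(s['ft_force']); m=np.array(s['moment']); print(dx,round(s['time'],2),f@EX,f@EY,f@EZ,'err',((np.array(s['ee_pos'])-knobtcp(dx))*1e3))
    if np.linalg.norm(f)>25: print('STOP'); break
g=get_image('scene'); np.savez('pics/s10.npz',**g); cv2.imwrite('pics/s10.png',cv2.resize(g['frame'][40:220,80:300],None,fx=3.5,fy=3.3)); knob(g); lidangle(g)
g=get_image('top'); knob(g); lidangle(g); cv2.imwrite('pics/t10.png',cv2.resize(g['frame'][130:260,85:320],None,fx=3.4,fy=3.4))
```

```text
-0.004 26.76 0.30492601529608215 0.10698926566637165 -0.010593167056706827 err [0.32 0.12 1.34]
0 27.01 -0.6574482459263429 0.18713581493920095 0.5234290445865816 err [ 0.01 -0.04  0.01]
0.004 27.26 -3.2130354298145 0.1782244798701793 -3.013393467308334 err [-0.8  -0.24 -1.65]
0.008 27.51 -5.766328125377472 -1.9202037691711729 -5.95068250232001 err [-1.89 -0.57 -3.36]
0.012 27.76 -8.690958800697295 -2.1560571427418695 -8.470819944680333 err [-3.17 -0.93 -5.39]
0.016 28.01 -10.20770490285568 -2.6868190857166927 -10.330912654899183 err [-4.59 -1.31 -7.59]
0.02 28.26 -13.47592784738189 -3.010381267876619 -13.25970536983857 err [-6.04 -1.73 -9.82]
0.023 28.51 -16.345808878426062 -3.5252062302773175 -14.268032703451103 err [ -7.24  -2.04 -11.58]
knob n 2 px 216.0 158.5 chest med [ 0.01 -0.1   0.07] lo [ 0.01 -0.1   0.07] hi [ 0.01 -0.1   0.08]
lid angle line 1.1445466 median ang about hinge 1.1812943635598137 n 188 zmax 0.2179126378680861
knob n 66 px 190.9 167.0 chest med [ 0.02 -0.1   0.08] lo [-0.01 -0.11  0.06] hi [ 0.03 -0.09  0.14]
lid angle line 0.760806 median ang about hinge 1.189314384258215 n 636 zmax 0.21957897693636894
```

View pics/s10.png

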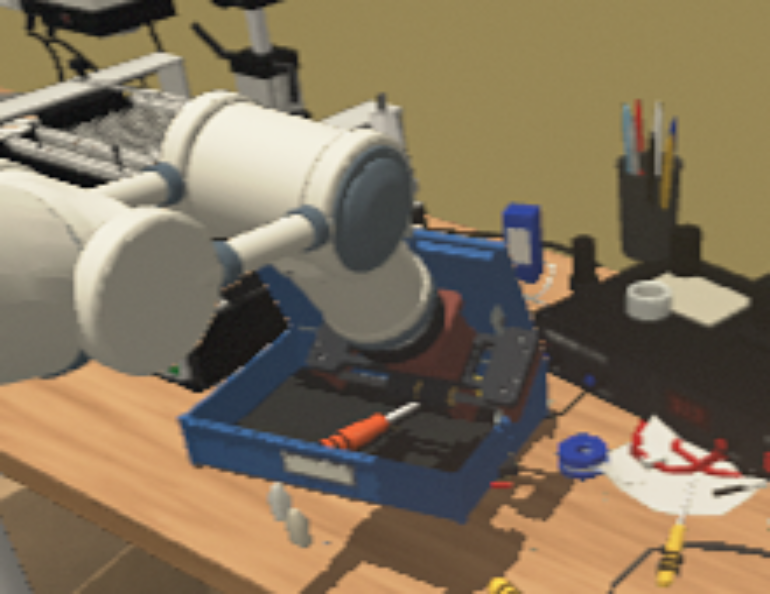

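The fingers deflected down, by 11.6 mm, because the slanted finger face pushes the knob upward, and that works against breaking the stay. The fingertip end face, pushing forward and down, should be better. I'll back off and check the linkage geometry first.

Run:
```python
from bench import *
from knob import *
np.set_printoptions(precision=3,suppress=True)
move_l(knobtcp(-.03),.15)
s=state(); print(s['time'],s['ft_force'],s['ee_pos']-knobtcp(-.03))
g=get_image('scene'); np.savez('pics/s11.npz',**g); knob(g); lidangle(g)
g=get_image('top'); np.savez('pics/t11.npz',**g);knob(g); lidangle(g); cv2.imwrite('pics/t11.png',cv2.resize(g['frame'][130:260,85:320],None,fx=3.4,fy=3.4))
g=dict(np.load('pics/top8.npz'))
def ony(g,u,v,y):
    c,d=ray(g,u,v); t=(y-(c-C)@EY)/(d@EY); p=c+t*d-C; return np.array([p@EX,p@EY,p[2]])
s8=dict(np.load('pics/scene8.npz'))
for y in (-.118,-.122):
    print('top A,B',ony(g,85+405/3.4,130+165/3.4,y),ony(g,85+362/3.4,130+75/3.4,y))
    print('scene A,B',ony(s8,100+485/4,70+400/4,y),ony(s8,100+488/4,70+262/4,y))
```

```text
29.1083 [-0.209  0.574 -1.184] [0.001 0.    0.002]
no knob
lid angle line 1.1592263 median ang about hinge 1.1860702623198676 n 216 zmax 0.21838634165133783
knob n 62 px 191.0 167.6 chest med [ 0.014 -0.101  0.081] lo [ 0.007 -0.111  0.075] hi [ 0.025 -0.09   0.086]
lid angle line 0.6723765 median ang about hinge 1.1946395076077165 n 602 zmax 0.2192513470778936
top A,B [ 0.003 -0.118 -0.012] [ 0.027 -0.118  0.157]
scene A,B [ 0.009 -0.118  0.036] [ 0.031 -0.118  0.142]
top A,B [-0.011 -0.122  0.045] [ 0.011 -0.122  0.205]
scene A,B [ 0.001 -0.122  0.042] [ 0.023 -0.122  0.147]
```

View pics/t11.png

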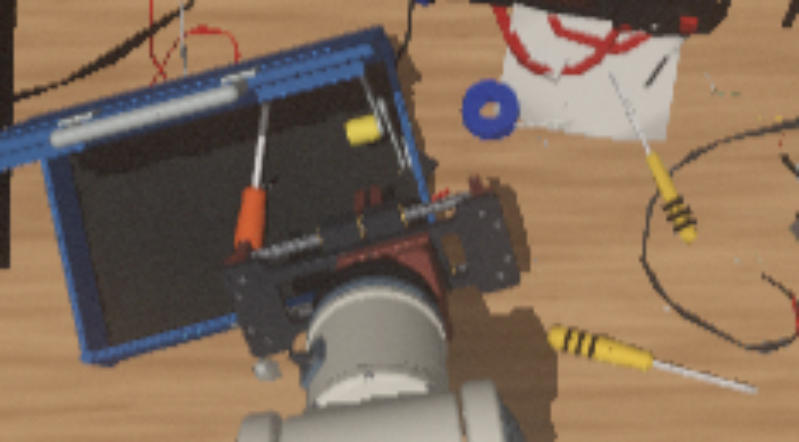

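The knob has moved about 11 mm back and 9 mm down, to (365,130) in the top crop, and stays there. So it is past the lock and travels forward and down. I'll continue with the tip face along that path.

Run:
```python
from bench import *
from knob import *
np.set_printoptions(precision=2,suppress=True)
R2=tool(EX,np.radians(50),'h'); z=R2[:,2]
def T(x,zz): return ch(x,-.092,zz)-.017*z
pts=[(.015,.074),(.020,.071),(.025,.069),(.030,.067),(.034,.066)]
print([inverse_kinematics(T(*p),q(R2)) is not None for p in pts], inverse_kinematics(T(.015,.074)-.015*z,q(R2)) is not None)
st=T(.015,.074)-.015*z
move_l(st,.1,q(R2))
for p in pts:
    move_l(T(*p),.06); s=state(); f=np.array(s['ft_force']); e=(np.array(s['ee_pos'])-T(*p))*1e3
    print(p,round(s['time'],2),'f',f@EX,f@EY,f@EZ,'err',e@EX,e@EY,e@EZ)
    if np.linalg.norm(f)>25: print('STOP'); break
g=get_image('top'); np.savez('pics/t12.npz',**g);knob(g); lidangle(g); cv2.imwrite('pics/t12.png',cv2.resize(g['frame'][130:260,85:320],None,fx=3.4,fy=3.4))
g=get_image('scene'); np.savez('pics/s12.npz',**g);lidangle(g); cv2.imwrite('pics/s12.png',cv2.resize(g['frame'][40:220,80:300],None,fx=3.5,fy=3.3))
```

```text
[True, True, True, True, True] True
(0.015, 0.074) 30.21 f -0.37809512973874354 0.30631914822405165 0.05764106453271871 err -0.32922739387859573 0.0567099207799146 -0.8824124962488467
(0.02, 0.071) 30.46 f -0.13612581711825122 0.17296234420118 0.5955927496440098 err -0.06729398837722757 0.03714280516336075 -0.16325928673582846
(0.025, 0.069) 30.71 f -0.995830535599961 -0.07774754181687107 0.9082803777913095 err -0.00096571191997445 0.0051874419745367535 -0.042900472500134734
(0.03, 0.067) 30.96 f 0.24237554574669773 0.4437982684146295 -0.408939538870907 err -0.010536561154143625 0.00907906006792805 -0.04088033034742311
(0.034, 0.066) 31.21 f -0.5551111801772742 0.05371879190337293 -0.2989197940724909 err 0.1647001320082462 -0.01916631984189025 0.07969863688477019
no knob
lid angle line 0.94565725 median ang about hinge 1.0621490289541842 n 2288 zmax 0.204439435427595
lid angle line 0.9824071 median ang about hinge 1.01752210856652 n 98 zmax 0.2033647919928312
```

View pics/t12.png

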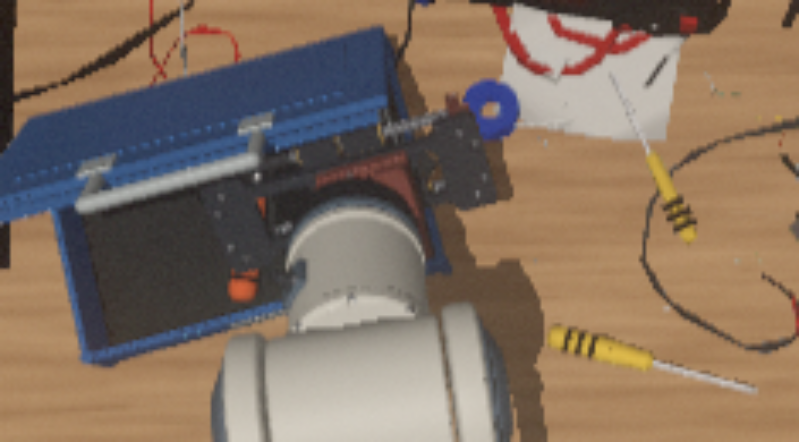

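View pics/s12.png

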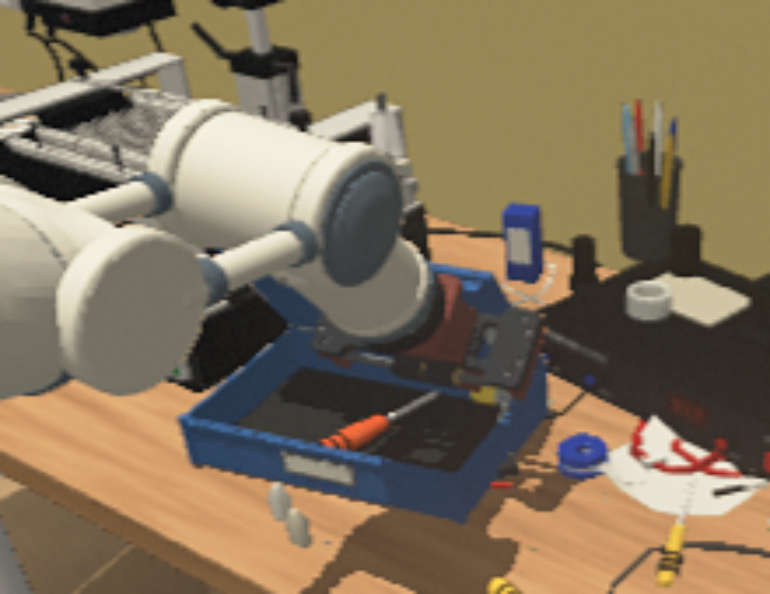

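The stay is broken and the lid has come down a bit; the bar is now around (172,183) in the top crop. I'll get the lid angle from the bar pixel.

Run:
```python
from knob import *
g=dict(np.load('pics/t12.npz'))
for a in np.arange(.9,1.2,.04):
    u,v=proj(g,bar(a)); print(round(a,2),'crop',(u-85)*3.4,(v-130)*3.4)
P,u,v=cloud(g); d=P-C; x=d@EX;y=d@EY
hsv=cv2.cvtColor(g['frame'],cv2.COLOR_BGR2HSV)[v,u]
k=(hsv[:,1]<60)&(hsv[:,2]>120)&(abs(y)<.05)&(P[:,2]>.15)&(P[:,2]<.28)&(x<.05)&(x>-.1)&(v<200)
print(k.sum(),np.median(x[k]),np.median(P[k,2]),y[k].min(),y[k].max())
```

```text
0.9 crop 177.56177542256646 205.88572693134003
0.94 crop 172.37066832170947 193.23563620742252
0.98 crop 167.20263029632807 180.24163364647606
1.02 crop 162.0726844309237 166.9359351310697
1.06 crop 156.99603533977847 153.3527936910028
1.1 crop 151.98797528313503 139.52833878979166
1.14 crop 147.06378597143615 125.50039111956768
1.18 crop 142.23863726124188 111.30825451884235
257 -0.029181432637589422 0.2369113688029006 -0.0499021654352648 0.04986836565509401
```

```bash
cat >> knob.py <<'E'
def barang(g):
    P,u,v=cloud(g); d=P-C; x=d@EX;y=d@EY
    hsv=cv2.cvtColor(g['frame'],cv2.COLOR_BGR2HSV)[v,u]
    r=np.hypot(.085-x,P[:,2]-.055)
    k=(hsv[:,1]<60)&(hsv[:,2]>110)&(abs(y)<.045)&(P[:,2]>.06)&(r>.203)&(r<.225)&(x<.06)
    if k.sum()<20: print('bar n',k.sum()); return None
    a=np.arctan2(P[k,2]-.055,.085-x[k])-np.arctan2(5,212)
    print('bar n',k.sum(),'lid ang(top side biased)',np.median(a).round(3),'r',np.median(r[k]).round(4)); return np.median(a)
E
python3 - <<'E'
from bench import *
from knob import *
barang(dict(np.load('pics/t12.npz'))); barang(dict(np.load('pics/t4.npz')))
hold(.3); g=get_image('top'); barang(g)
s=state(); print(s['time'],s['ft_force'])
R2=tool(EX,np.radians(50),'h'); z=R2[:,2]
p=np.array(s['ee_pos'])
move_l(p-.03*EX,.1); g=get_image('top'); barang(g); s=state(); print(s['time'],s['ft_force'])
E
```

```text
bar n 215 lid ang(top side biased) 0.985 r 0.2152
bar n 39 lid ang(top side biased) 1.179 r 0.2151
bar n 211 lid ang(top side biased) 0.986 r 0.2149
31.6583 [0.35627428 0.25112682 0.27180598]
bar n 212 lid ang(top side biased) 0.986 r 0.2153
32.1583 [-0.19995566  0.48921652  0.79424375]
```

The lid is stable at about 0.98. Now I'll retract, open the gripper and re-grip the bar.

Run:
```python
from bench import *
from knob import *
np.set_printoptions(precision=3,suppress=True)
s=state(); p=np.array(s['ee_pos'])
move_l(p-.05*EX+.03*EZ,.2)
move_l(p-.09*EX+.10*EZ,.3)
Rm=tool(EX,np.radians(60),'v'); z=Rm[:,2]; off=.003*z+.008*EY
gripper_open()
for X in ((-.15,.0,.33),(-.13,0,.33),(-.11,0,.33),(-.1,0,.34)):
    if inverse_kinematics(ch(*X),q(Rm)) is not None:
        move_to(ch(*X),q(Rm)); print(X); break
s=state(); print(s['time'],s['joint_pos'])
g=get_image('top'); barang(g)
print([inverse_kinematics(bar(.98)+off-d*z,q(Rm)) is not None for d in (.1,.08,.05,0)])
g=get_image('wrist'); np.savez('pics/w13.npz',**g); cv2.imwrite('pics/w13.png',g['frame']); print(proj(g,bar(.98)),proj(g,bar(.98)+.045*EY),proj(g,bar(.98)-.045*EY))
g=get_image('scene'); cv2.imwrite('pics/s13.png',cv2.resize(g['frame'][20:220,60:300],None,fx=3.2,fy=3)); barang(g)
```

```text
(-0.15, 0.0, 0.33)
36.0417 [ 0.422 -0.711  1.776 -0.082  1.559  0.143]
bar n 221 lid ang(top side biased) 0.986 r 0.2152
[True, True, True, True]
(np.float64(314.16862612838906), np.float64(184.022220559068)) (np.float64(316.4802568651016), np.float64(136.70662759400835)) (np.float64(312.0251562173437), np.float64(227.89581517483816))
bar n 104 lid ang(top side biased) 0.975 r 0.2166
```

View pics/w13.png

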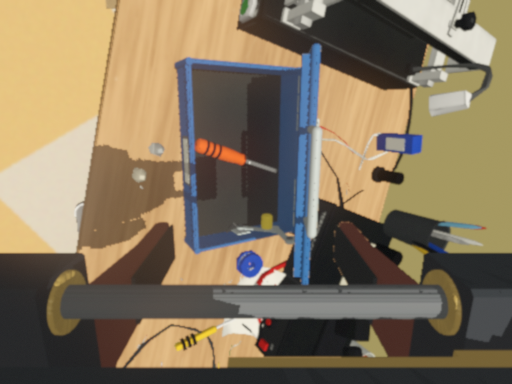

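View pics/s13.png

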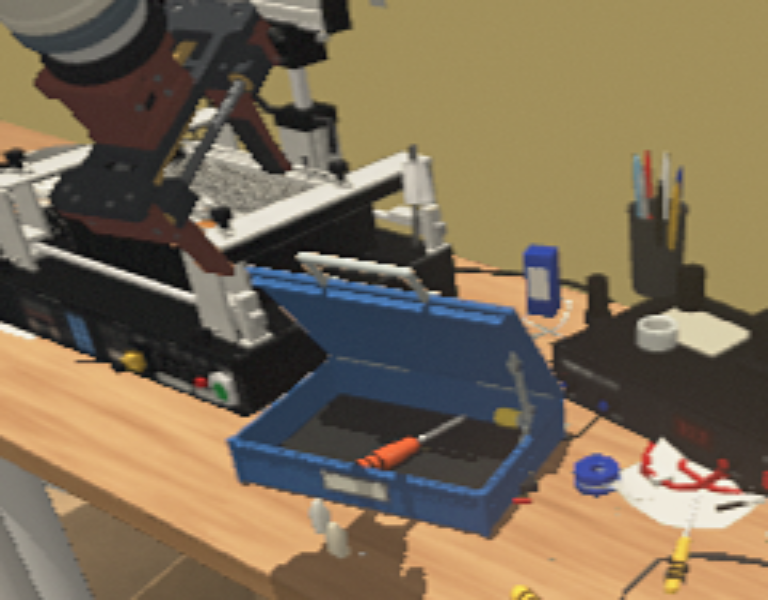

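The bar lies at column 315 (314 predicted), and the driver is flat inside. Gripping the bar.

Run:
```python
from bench import *
from knob import *
np.set_printoptions(precision=3,suppress=True)
Rm=tool(EX,np.radians(60),'v'); z=Rm[:,2]; off=.003*z+.008*EY
b=bar(.98)+off
move_l(b-.1*z,.2); move_l(b-.03*z,.2); move_l(b,.08)
s=state(); print(s['time'],s['ft_force'])
close()
s=state(); f=np.array(s['ft_force']); print(s['time'],s['finger_gap'],f@EX,f@EY,f@EZ,(np.array(s['ee_pos'])-b)*1e3)
g=get_image('top'); barang(g)
g=get_image('wrist'); cv2.imwrite('pics/w14.png',g['frame'])
```

```text
37.7333 [ 0.376 -0.823  0.089]
38.925 0.009302302321241275 0.9229866319553955 -0.4073196791135377 0.9831220009658208 [ 0.023 -0.021  0.009]
bar n 29 lid ang(top side biased) 0.983 r 0.2156
```

View pics/w14.png

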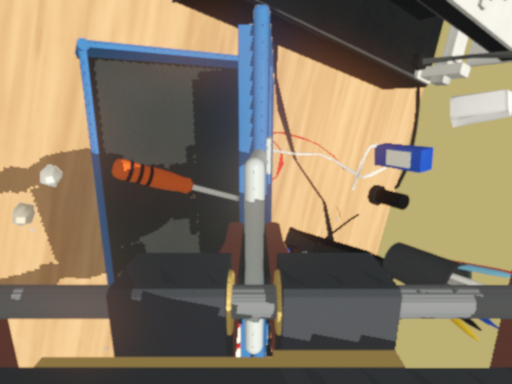

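The bar is gripped, gap 9.3 mm. Lowering gently now.

Run:
```python
from bench import *
from knob import *
Rm=tool(EX,np.radians(60),'v'); z=Rm[:,2]; off=.003*z+.008*EY
for a in (.86,.74,.62,.5,.38,.27,.17,.09,.04,.015,0):
    move_l(bar(a)+off,.08)
    s=state(); f=np.array(s['ft_force']); e=(np.array(s['ee_pos'])-bar(a)-off)*1e3
    print(a,'t %.2f f %.1f %.1f %.1f gap %.4f err %.1f %.1f %.1f'%(s['time'],f@EX,f@EY,f@EZ,s['finger_gap'],e@EX,e@EY,e@EZ))
    if np.linalg.norm(f)>35: print('STOP'); break
g=get_image('scene'); np.savez('pics/s15.npz',**g); cv2.imwrite('pics/s15.png',cv2.resize(g['frame'][40:220,80:300],None,fx=3.5,fy=3.3))
P,u,v=cloud(g); d=P-C; x=d@EX;y=d@EY
for lo,hi in ((-.07,-.04),(0,.03),(.05,.07)):
    k=(x>lo)&(x<hi)&(abs(y)<.12)&(P[:,2]>.03)&(P[:,2]<.12); print(lo,np.median(P[k,2]).round(4),k.sum())
```

```text
0.86 t 39.49 f -1.6 0.5 -0.1 gap 0.0091 err -0.4 0.1 -0.2
0.74 t 39.96 f -2.2 2.1 -0.7 gap 0.0090 err -0.2 0.3 -0.3
0.62 t 40.42 f -0.9 3.6 -1.1 gap 0.0094 err -0.2 0.3 -0.4
0.5 t 40.89 f 0.7 5.4 -2.6 gap 0.0091 err -0.4 0.3 -0.8
0.38 t 41.36 f 1.1 5.0 -3.3 gap 0.0093 err -0.5 0.2 -1.6
0.27 t 41.80 f 5.1 6.1 -4.4 gap 0.0088 err -0.2 0.2 -1.4
0.17 t 42.22 f 5.5 5.5 -2.7 gap 0.0088 err -0.0 0.1 -1.3
0.09 t 42.58 f 5.9 5.9 -3.2 gap 0.0090 err 0.1 0.0 -1.2
0.04 t 42.86 f 6.4 4.6 -3.1 gap 0.0092 err 0.1 -0.0 -1.2
0.015 t 43.11 f 5.7 5.5 -3.2 gap 0.0089 err 0.1 -0.0 -1.1
0 t 43.36 f -2.2 3.3 4.1 gap 0.0093 err 0.3 -0.0 0.4
-0.07 0.0671 353
0 0.0676 356
0.05 0.0671 204
```

View pics/s15.png

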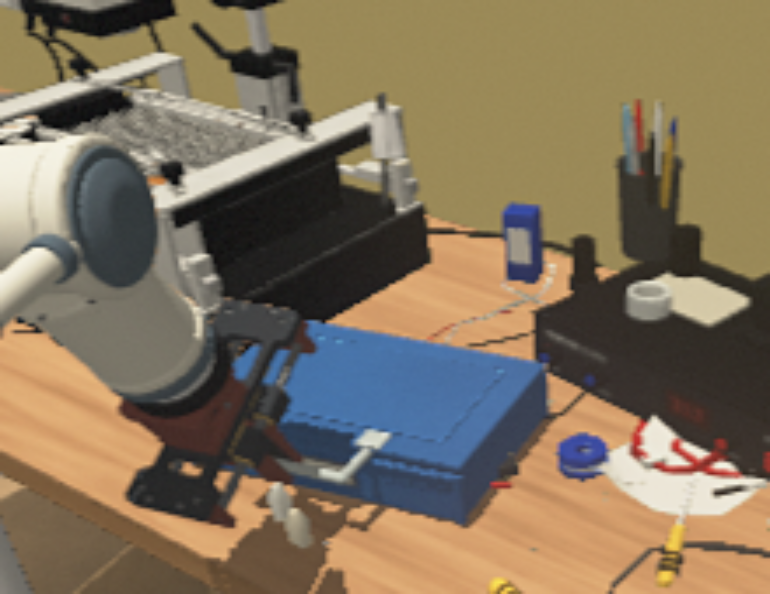

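The lid is shut: its height of 0.067 matches the start and the force has turned upward. I'll press lightly, release and retreat.

Run:
```python
from bench import *
from knob import *
Rm=tool(EX,np.radians(60),'v'); z=Rm[:,2]; off=.003*z+.008*EY
move_l(bar(-.01)+off,.05); f=np.array(state()['ft_force']); print('press',f@EX,f@EZ)
move_l(bar(0)+off,.05)
gripper_open(); s=state(); print(s['time'],s['finger_gap'],s['ft_force'])
move_l(bar(0)+off+.03*EZ,.1); move_l(bar(0)+off+.15*EZ,.25)
movej([1.177,-.3,1.5,0,1.82,-.057])
s=state(); print(s['time'],s['ee_pos'],s['ft_force'])
def lidz(g):
    P,u,v=cloud(g); d=P-C; x=d@EX;y=d@EY
    print([np.median(P[(x>lo)&(x<lo+.03)&(abs(y)<.12)&(P[:,2]>.03)&(P[:,2]<.12),2]).round(4) for lo in (-.075,-.03,.04)])
for n in ('scene','top'):
    g0=dict(np.load(f'pics/{n}0.npz')); g=get_image(n); lidz(g0); lidz(g)
    for nm,X in (('bar',bar(0)),): print(nm,barang(g),barang(g0))
    f=np.hstack([g0['frame'],g['frame']]) if 0 else g['frame']; cv2.imwrite(f'pics/{n}16.png',f)
    df=np.abs(g['frame'].astype(int)-g0['frame']).sum(2)>60
    cv2.imwrite(f'pics/{n}16d.png',(df*255).astype(np.uint8))
```

```text
press -14.207010373003587 17.007057098666312
45.175 0.08800486218714687 [ 0.29863269 -0.58162032 -0.34491373]
47.7 [0.15607307 0.46227049 0.2858153 ] [-0.0847723   0.35338415 -0.0294204 ]
[np.float64(0.067), np.float64(0.0676), np.float64(0.0674)]
[np.float64(0.0671), np.float64(0.0677), np.float64(0.0674)]
bar n 92 lid ang(top side biased) 0.022 r 0.2146
bar n 90 lid ang(top side biased) 0.021 r 0.2141
bar 0.021702275429941544 0.02106269641451488
[np.float64(0.0648), np.float64(0.0652), np.float64(0.0649)]
[np.float64(0.0647), np.float64(0.0653), np.float64(0.065)]
bar n 140 lid ang(top side biased) 0.016 r 0.212
bar n 139 lid ang(top side biased) 0.015 r 0.212
bar 0.015736942538423955 0.015100230848337837
```

View pics/top16.png

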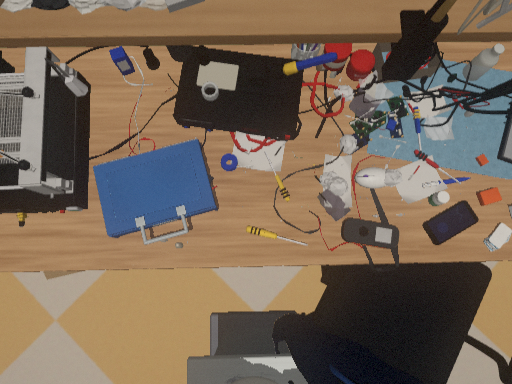

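View pics/top16d.png

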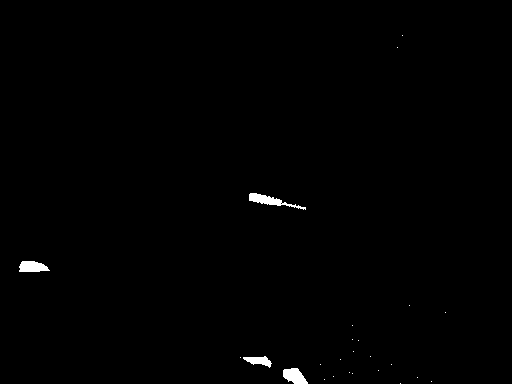

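View pics/scene16.png

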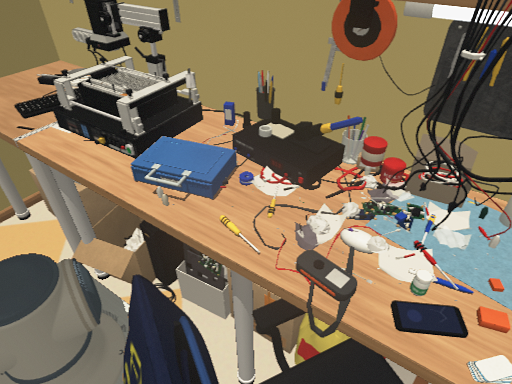

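The only difference on the worktop from the start picture is the missing orange driver, at (275,201). The lid and bar heights match the start, so I'm handing in the job.

```bash
python3 -c "
from bench import *
job_done(); print(state()['time'])"
```

```text
the job is handed in; nothing more can be done
the job is handed in; nothing more can be done
```

The orange-handled screwdriver is lying flat in the blue chest and the lid is fully shut. I handed the job in at about 48 s of the 72 s allowed; no verdict was reported.

- **Opening:** I raised the lid by its bar, drew it taut and eased it until the stay locked. The knob was within 1 px of its locked position in both views, and the lid stood up by itself after I let go.
- **Placing:** I slid the screwdriver in slantwise from the front, laid it on the chest floor and released it. The scene, top and wrist views all showed it lying flat.
- **Breaking the stay:** The first push, with the slanted side of the fingers, went wrong. The arm gave way by about 12 mm at roughly 22 N, and the knob moved only part of the way. A second push with the fingertips broke the stay at low force. The lid then settled from 1.18 to about 0.98 rad, more than "slightly down", and was steady there over several images.
- **Closing:** I re-gripped the bar, lowered the lid with the jaws all the way, pressed it shut lightly and let go.

**Last checks:** Lid height and bar angle match the starting images to within 0.1 mm and 0.001 rad. In the top view the only change on the worktop is that the orange screwdriver is gone; the yellow screwdriver, clamp meter and mouse have not moved. The screwdriver can't be seen with the lid closed; it was last seen flat inside just before lowering.

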